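# Hang the ladle on the rim of the green pot

## Task

Pick up the ladle with the orange grip and hang it by its own hook on the rim of the sage-green pot, at any free place on the rim beside the pot's handles: cup inside the pot, hook tip outside, handle roughly upright, and left hanging there by itself. Leave the steel pot and the blue-gripped ladle alone, and do not shove the green pot out of its place.

Things in the scene. Friction and masses are not known exactly. Their poses are not given: they have to be found in the camera images.
- ladle_grip (a point): Centre of the orange grip (16 x 24 x 60 mm along x, y, z) of a loose 200 g steel dipper ladle standing on its cup's flat bottom, 125 mm above the cup's underside. z up; the hook sticks out to -x. The cup (60 mm diameter, 40 tall) has its axis 32 mm to +x. A strip 4 mm thick, 16 wide, centred under the grip, joins it to the cup's side and carries the hook; grip and strip are in line.
- ladle_tip (a point): Lower end of that ladle's hook, 30 mm to -x and 71 mm below the grip's centre. The hook: a level bridge from the strip to -x, its underside 45 mm below the grip's centre, ending in a lip 4 mm thick that goes 26 mm down from that underside. It is open downwards, 26 mm wide: from 2 mm (strip face) to 28 mm (lip) to -x of the grip's centre.
- green_pot_rim (a point): Centre of the mouth of the sage-green round pot, at rim height, 95 mm above the worktop. Upright wall 6 mm thick, 180 mm outside diameter; inner floor 90 mm below the rim; loose but heavy (2.4 kg). z up. Two loop handles about 23 mm below the rim on the +y and -y sides, 80 mm long along x, reach 120 mm from the axis: the rim is free on its +x and -x sides.
- spare_grip (a point): Centre of the blue grip of a second ladle of the same shape: leave it alone.
- steel_pot_rim (a point): Centre of the mouth, at rim height, of a bare steel pot of the same shape and size as the green one: leave it alone.
There are look-alikes about, which are no part of the job. What is shaped like the part that bears ladle_grip but yellow is not meant. Leave any brown look-alike of the part that bears green_pot_rim alone.

How it is judged (in metres and radians):
At the end, for the whole second after the job is handed in: The hook of the orange-gripped ladle straddles the green pot's wall: its tip outside the wall and at least 8 mm below the rim, the grip's centre within the mouth (less than 88 mm from the pot's axis), the ladle within 23 degrees of upright, the pot upright, and it stays so by itself (horizontal distance between ladle_tip and green_pot_rim between 0.09 and 0.13 m and horizontal distance between ladle_grip and green_pot_rim below 0.088 m and z of ladle_tip in the frame of green_pot_rim below -0.008 m and angle between ladle_grip's own z axis and vertical below 0.4 rad and distance of ladle_tip from where it was at the start of the episode above 0.05 m and not (angle between green_pot_rim's own z axis and vertical above 0.1 rad)); the robot touches nothing.
It fails at once if the blue-gripped ladle was disturbed (distance of spare_grip from where it was at the start of the episode above 0.03 m or angle between spare_grip's own z axis and vertical above 0.3 rad).
It fails at once if the steel pot was disturbed (distance of steel_pot_rim from where it was at the start of the episode above 0.03 m or angle between steel_pot_rim's own z axis and vertical above 0.3 rad).
It fails at once if the green pot was shoved out of its place (distance of green_pot_rim from where it was at the start of the episode above 0.04 m or angle between green_pot_rim's own z axis and vertical above 0.3 rad).
It also fails if it takes over 38 s, if anything falls off the work surface, if the arm or the gripper's body presses on something with over 40 N, if the wrist force passes 120 N, or if a joint passes its speed limit or range.

## Robot

A 6-joint arm with a two-finger parallel gripper is mounted at the origin on the work surface. World frame = base frame: x ahead of the robot, y to its left, z up, the work surface at z = 0. Lengths are in mm, angles in rad, forces in N, time in s.
With the tool pointing down it reaches from about 350 to 975 mm from the base axis. Payload 7.1 kg.
Tool frame: the origin (TCP) lies midway between the tips of the shut fingers; the grasp point (between the pads) lies 19 mm behind it (ctrl.tcp_to_grasp is the distance from the TCP to the grasp point, in mm); z points along the fingers, y is the line along which they close (so a half turn about z gives the same grasp; the last joint's range is limited). The gripper opens to 88 mm and grips with 3 to 60 N. Pads are 20 mm wide; open, the fingers measure 115 mm over their backs; the gripper's body (75 mm by 178 mm) begins 61 mm behind the grasp point.
Start: joints at [1.191, 0.423, 1.63, -0, 1.089, -0.019], TCP at [220.607, 584.754, 222.675] pointing down, gripper open.
Joint ranges: [-3, 3], [-0.9, 2.11], [0.09, 2.58], [-1.31, 4.45], [0.11, 2.69], [-2.54, 2.54]. Speed limits (rad/s): [2.39, 2.39, 3.01, 3.14, 3.14, 3.14].

## Interface

Orientations are given as a rotation vector (axis times angle).
In Python, from workcell import get_obs, cams, ticket, boxes_of, ctrl gives the robot as it stands.
- The arm moves only by the shell command python3 -m creep 'ROWS' [OPENING]. ROWS is JSON, one flat list of numbers, 4 for each row, row after row: the shift along the world's x, y, z in m, then the turn about the world's z in rad. In form: [tx, ty, tz, spin, tx, ty, tz, spin, ...]. A call has 1 to 10 rows; each row is the pose to reach, as a shift and turn from the pose commanded when the call began; what a row does not reach only later rows make up. A row lasts 1/12 s, in which the tool goes at most 41.7 mm and 7.16 degrees, less where a joint would pass 70% of its speed; a pose out of reach is approached as far as the arm can. A call with a gripper value outside its range is refused whole. OPENING is the opening, from 0 (shut) to 1 (fully open), set as the call begins (- or left out, the last holds). The fingers move at their own pace and stop on an object; the grip force is fixed at half the most. Time passes only in rows, so rows that repeat a pose let the fingers close. It gives the time, the measured TCP pose, the force, the opening and the grip force at its end, in the units of the state.
- get_obs(): the state, without advancing time (a new reading comes with each control period).
- cams.get_image(name): name is "side" or "top" or "wrist"; returns (picture, depth): 384x512x3 uint8, red, green, blue; 384x512 float32, mm along the optical axis (not along the pixel's ray), 0 where there is no reading.
- cams.get_calibration(name): a dict with "mtx" (3x3 intrinsics, pixels), "D" ([k1, k2, p1, p2, k3] as OpenCV has them; the pictures are not rectified), "R" (3x3) and "t" (3): a world point X has camera coordinates R X + t; the wrist camera has in their place "mount" (4x4, takes a point from camera to tool coordinates, whose origin is the TCP and whose axes are the flange's). Camera axes: x right, y down, z forward; pixel columns grow to the right and rows downward; lengths in mm; the calibration is good to about 2 mm. A picture is of the moment at which its call begins: read the wrist's pose just before it. get_calibration takes no time and is no camera call.
- ticket.close_job(): hands the job in; it is judged then, once.
Trained networks look in the newest picture that a camera, given by its name, has taken for a name from the list of things; names that differ only in an ending like _2 or _b are one class to them, and where a whole thing is asked for, a point or a joint stands for the part that bears it (a point fixed in the world has none). Each returns a list of dicts, best first, with "score" (0 to 1); they miss things now and then, are a little off and sometimes report something else, mostly with a low value. They report only what shows in the picture. A call takes as long as a camera call. They do not tell look-alikes from the thing itself.
- boxes_of(camera, target): "centre" ([column, row] in pixels, amid what is visible of it).
The state is a dict: "t": time; "qpos": joint angles; "qvel": joint speeds; "joint_torque": joint torques, N m; "ee_pos": TCP position; "orientation": TCP orientation; "ft_force": force on the tool from outside, world axes, zero at the start; "moment": the same for the moment, N m; "width": finger opening in mm; "grasp_force": force on a finger pad.
Only numpy, scipy, OpenCV 4.12 (cv2) and the standard library are available. Lean on these libraries where they do the work, as an engineer would, in place of code of your own. Each camera call takes 0.05 s, during which the arm holds its last target. There are 200 camera calls.

## Working session

There is one attempt and no reset: what is moved stays moved. The work goes in short steps, Python scripts to look and compute and a shell command to move; the robot and the scene stay as the last step left them, time stands still between calls to the robot, and variables do not carry over. Pictures are saved under pics/ and viewed, at most 10 in all, crops included, and the job is handed in when it is done.

```bash
mkdir -p pics
cat > h.py <<'E'
import numpy as np, cv2
from workcell import get_obs, cams, ticket, boxes_of, ctrl
from scipy.spatial.transform import Rotation as R
def pose(cam):
    c=cams.get_calibration(cam)
    if 'mount' in c:
        o=get_obs(); T=np.eye(4); T[:3,:3]=R.from_rotvec(o['orientation']).as_matrix(); T[:3,3]=o['ee_pos']
        W=T@np.array(c['mount'])
        return c,W[:3,:3],W[:3,3]
    Rm=np.array(c['R']); return c,Rm.T,-Rm.T@np.array(c['t']).ravel()
def world(P,px,d):  # px Nx2, d depth
    c,Rw,o=P
    n=cv2.undistortPoints(np.array(px,float).reshape(-1,1,2),np.array(c['mtx'],float),np.array(c['D'],float)).reshape(-1,2)
    X=np.c_[n,np.ones(len(n))]*np.array(d).reshape(-1,1)
    return X@Rw.T+o
E
python3 - <<'E'
from h import *
ims=[]
for cam in ['top','side']:
    P=pose(cam); im,d=cams.get_image(cam); np.savez(cam+'.npz',im=im,d=d)
    ims.append(im)
    for n in ['ladle_grip','green_pot_rim','ladle_tip']:
        for b in boxes_of(cam,n):
            u,v=np.round(b['centre']).astype(int); print(cam,n,u,v,round(b['score'],2),im[v,u],world(P,[[u,v]],[d[v,u]]).round())
    cv2.imwrite(f'pics/{cam}.png',im[:,:,::-1])
print(get_obs()['t'],get_obs()['orientation'])
E
```

```text
top ladle_grip 146 205 0.93 [238 238 237] [[404. 316.   6.]]
top ladle_grip 94 207 0.6 [211 183  54] [[402. 454.   3.]]
top green_pot_rim 179 122 0.84 [164 208 176] [[624. 228.   5.]]
top green_pot_rim 139 292 0.65 [182 121  77] [[181. 334.   7.]]
top ladle_tip 97 205 0.71 [247 241  76] [[407. 444.   7.]]
top ladle_tip 144 208 0.64 [237 238 236] [[396. 321.   5.]]
side ladle_grip 244 161 0.7 [223 195  94] [[408. 455.  20.]]
side ladle_grip 243 171 0.59 [207 185 130] [[400. 397.   6.]]
side green_pot_rim 308 179 0.81 [151 181 158] [[629. 300.  14.]]
side green_pot_rim 183 172 0.65 [125  83  58] [[194. 233.  92.]]
side ladle_tip 241 158 0.69 [183 137  70] [[396. 447.  37.]]
side ladle_tip 307 182 0.53 [155 187 163] [[581. 135.  93.]]
0.4 [-5.63639639e-01 -3.09055872e+00  4.20977410e-04]
```

View pics/top.png

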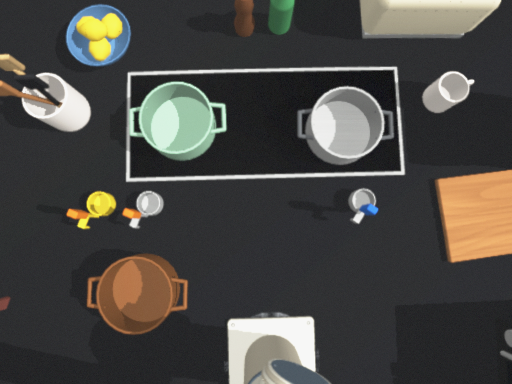

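View pics/side.png

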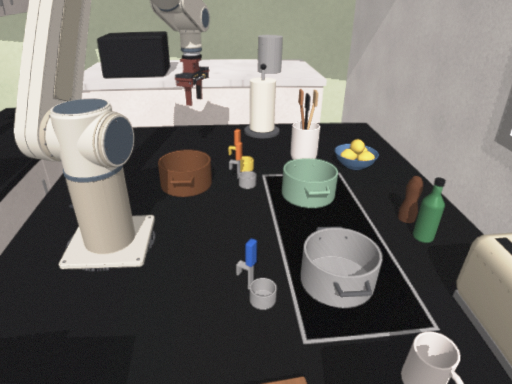

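The top view shows the green pot at (178,121) and the steel ladle's cup at (149,204), with its orange grip at (132,213) and its hook at (136,221). The yellow look-alike is at (100,204), the brown pot at (138,293), the steel pot at (345,125) and the blue ladle at (363,205).

Run:
```python
from h import *
from scipy.optimize import least_squares
def circ(p):
    A=np.c_[2*p,np.ones(len(p))]; s=np.linalg.lstsq(A,(p**2).sum(1),rcond=None)[0]; return s[:2],np.sqrt(s[2]+s[0]**2+s[1]**2)
z=np.load('top.npz');P=pose('top');v,u=np.mgrid[:384,:512]
W=world(P,np.c_[u.ravel(),v.ravel()],z['d'].ravel()).reshape(384,512,3)
hsv=cv2.cvtColor(z['im'],cv2.COLOR_RGB2HSV).astype(int)
def show(n,m):
    p=W[m]; print(n,len(p),p.min(0).round(),p.max(0).round(),np.median(p,0).round(1))
o=(hsv[...,0]<14)&(hsv[...,1]>170)&(v>200)&(v<225)
show('grip steel',o&(u>118)&(u<145)); show('grip top',o&(u>118)&(u<145)&(W[...,2]>145));show('grip yellow',o&(u>60)&(u<90)); 
m=o&(u>118)&(u<145)&(W[...,2]>145); print(np.c_[u[m],v[m],W[m].round()])
m=(u>128)&(u<165)&(v>188)&(v<220)&(W[...,2]>32)&(W[...,2]<46); show('cup rim',m); print(circ(W[m][:,:2]))
m=(u>128)&(u<148)&(v>210)&(v<232)&(W[...,2]>60)&(W[...,2]<95)&~o; show('hook',m)
m=(u>130)&(u<230)&(v>75)&(v<165)&(W[...,2]>89)&(W[...,2]<101); c,r=circ(W[m][:,:2]);show('pot',m);print(c,r)
```

```text
grip steel 46 [345.  48.  -1.] [390. 378. 960.] [381.3 309.5 132. ]
grip top 15 [345.  48. 145.] [390. 327. 960.] [384.9 319.2 154.1]
grip yellow 59 [370. 426.  -3.] [399. 530. 155.] [383.8 432.1 132. ]
[[125. 208. 390. 321. 153.]
 [126. 208. 390. 319. 152.]
 [127. 208. 390. 319. 145.]
 [124. 209. 387. 322. 156.]
 [128. 209. 387. 314. 155.]
 [129. 209. 387. 313. 150.]
 [123. 210. 385. 325. 154.]
 [131. 210. 385. 308. 152.]
 [123. 211. 383. 325. 154.]
 [133. 211. 345.  48. 960.]
 [122. 213. 379. 327. 155.]
 [124. 215. 374. 323. 152.]
 [127. 216. 372. 316. 155.]
 [129. 217. 369. 312. 153.]
 [138. 217. 345.  48. 960.]]
cup rim 130 [377. 271.  32.] [437. 332.  45.] [405.9 304.5  39.3]
(array([408.706544  , 300.95202988]), np.float64(28.56039488838763))
hook 76 [347. 307.  61.] [379. 333.  88.] [359.4 321.4  84.2]
pot 643 [520. 131.  89.] [699. 309. 100.] [613.8 225.7  94.7]
[609.59519486 219.71752531] 87.124774258119
```

```bash
python3 -m creep '[0.02,-0.033,0.01,-0.1,0.04,-0.067,0.02,-0.195,0.06,-0.1,0.02,-0.195,0.08,-0.133,0.02,-0.195,0.1,-0.167,0.02,-0.195,0.12,-0.2,0.02,-0.195,0.14,-0.233,0.02,-0.195,0.155,-0.255,0.02,-0.195,0.16,-0.267,0.02,-0.195,0.16,-0.267,0.02,-0.195]' 1
python3 - <<'E'
from h import *
P=pose('wrist'); im,d=cams.get_image('wrist'); np.savez('w1.npz',im=im,d=d)
for n in ['ladle_grip','ladle_tip']:
    for b in boxes_of('wrist',n): print(n,b['centre'],b['score'])
v,u=np.mgrid[:384,:512]
W=world(P,np.c_[u.ravel(),v.ravel()],d.ravel()).reshape(384,512,3)
hsv=cv2.cvtColor(im,cv2.COLOR_RGB2HSV).astype(int)
m=(hsv[...,0]<14)&(hsv[...,1]>150)&(np.hypot(W[...,0]-381,W[...,1]-318)<40)&(W[...,2]>90)
p=W[m];print(len(p),p.min(0),p.max(0))
t=p[p[:,2]>150];print(len(t),t.mean(0), cv2.minAreaRect(t[:,:2].astype(np.float32)))
print(get_obs()['ee_pos'],get_obs()['t'])
cv2.imwrite('pics/w1.png',im[:,:,::-1])
E
```

```text
t: 1.23
ee_pos: [381.6, 315.5, 242.8]
orientation: [0.867, 3.019, -0.001]
ft_force: [0.1, 1.2, 0.3]
width: 87.8
grasp_force: 0.0
ladle_grip [350.5, 132.8] 0.72
ladle_grip [253.2, 189.6] 0.6
ladle_tip [250.8, 191.9] 0.92
ladle_tip [353.7, 130.2] 0.91
39 [368.14444364 307.67833654 105.61442   ] [377.42976264 326.5019471  150.69352234]
1 [377.2086622  326.5019471  150.69352234] ((377.2086486816406, 326.501953125), (0.0, 0.0), 0.0)
[380.53214952 318.24603149 242.8070007 ] 1.3833
```

View pics/w1.png

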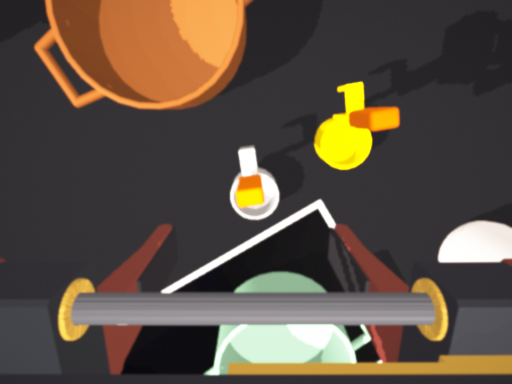

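The wrist view shows the steel ladle's grip at (250,191), between the fingers, with its lit top looking yellow and its hook at (248,160). The yellow ladle is to the right, at (345,135). I'll widen the hue range and measure again.

Run:
```python
from h import *
z=np.load('w1.npz');im,d=z['im'],z['d'];P=pose('wrist')
v,u=np.mgrid[:384,:512]
W=world(P,np.c_[u.ravel(),v.ravel()],d.ravel()).reshape(384,512,3)
q=np.hypot(W[...,0]-381,W[...,1]-318)<60
m=q&(W[...,2]>145)&(W[...,2]<165)
p=W[m];print(len(p),p.mean(0).round(1),p.min(0).round(),p.max(0).round(), cv2.minAreaRect(p[:,:2].astype(np.float32)))
m=q&(W[...,2]>78)&(W[...,2]<92)&(v<180);p=W[m];print('bridge',len(p),p.mean(0).round(1),cv2.minAreaRect(p[:,:2].astype(np.float32)))
m=q&(W[...,2]>34)&(W[...,2]<46);p=W[m][:,:2];A=np.c_[2*p,np.ones(len(p))];s=np.linalg.lstsq(A,(p**2).sum(1),rcond=None)[0];print('cup',len(p),s[:2],np.sqrt(s[2]+s[:2]@s[:2]))
y=R.from_rotvec(get_obs()['orientation']).as_matrix()[:,1];print(np.degrees(np.arctan2(y[1],y[0])))
```

```text
535 [377.1 317.2 154.5] [367. 304. 145.] [388. 330. 158.] ((378.1634216308594, 316.5658264160156), (23.974058151245117, 16.16897201538086), 67.32014465332031)
bridge 392 [360.8 324.2  84.4] ((361.3882751464844, 323.99346923828125), (15.912429809570312, 27.451078414916992), 66.26732635498047)
cup 362 [406.86289077 304.09771839] 28.178674423535135
58.13883546477824
```

```bash
python3 -m creep '[-0.0025,-0.001,-0.02,0.1,-0.0025,-0.001,-0.045,0.15,-0.0025,-0.001,-0.07,0.15,-0.0025,-0.001,-0.095,0.15,-0.0025,-0.001,-0.115,0.15,-0.0025,-0.001,-0.127,0.15,-0.0025,-0.001,-0.127,0.15,-0.0025,-0.001,-0.127,0.15]' 1
python3 -m creep '[0,0,0,0,0,0,0,0,0,0,0,0,0,0,0,0,0,0,0,0,0,0,0,0,0,0,0,0,0,0,0,0]' 0.15
```

```text
t: 2.05
ee_pos: [377.4, 317.5, 115.3]
orientation: [-0.63, -3.077, 0.002]
ft_force: [-0.2, -0.2, 0.5]
width: 87.6
grasp_force: 0.0
t: 2.72
ee_pos: [378.2, 316.7, 115.8]
orientation: [0.633, 3.077, 0.0]
ft_force: [0.7, -0.3, 0.0]
width: 38.0
grasp_force: 0.0
```

```bash
python3 -m creep '[0,0,0,0,0,0,0,0,0,0,0,0,0,0,0,0,0,0,0,0,0,0,0,0]' 0
python3 -m creep '[0,0,0.01,0,0,0,0.025,0,0,0,0.045,0,0,0,0.07,0,0,0,0.095,0,0,0,0.115,0,0,0,0.13,0,0,0,0.135,0,0,0,0.135,0]' 0
python3 - <<'E'
from h import *
P=pose('top'); im,d=cams.get_image('top'); np.savez('top2.npz',im=im,d=d)
im2,d2=cams.get_image('side'); np.savez('side2.npz',im=im2,d=d2)
Pw=pose('wrist');im3,d3=cams.get_image('wrist'); np.savez('w2.npz',im=im3,d=d3,R=Pw[1],o=Pw[2])
out=np.hstack([cv2.resize(im2[60:252,120:376],None,fx=1.5,fy=1.5),cv2.resize(im3,(384,288))])
cv2.imwrite('pics/lift.png',out[:,:,::-1]); print(get_obs()['t'])
E
```

```text
t: 3.22
ee_pos: [378.0, 316.7, 115.5]
orientation: [-0.633, -3.077, 0.0]
ft_force: [-0.6, -1.1, -2.4]
width: 23.7
grasp_force: 30.0
t: 3.97
ee_pos: [378.7, 317.2, 252.4]
orientation: [0.633, 3.075, 0.004]
ft_force: [-0.2, 0.1, -1.2]
width: 23.8
grasp_force: 30.0
4.1167
```

View pics/lift.png

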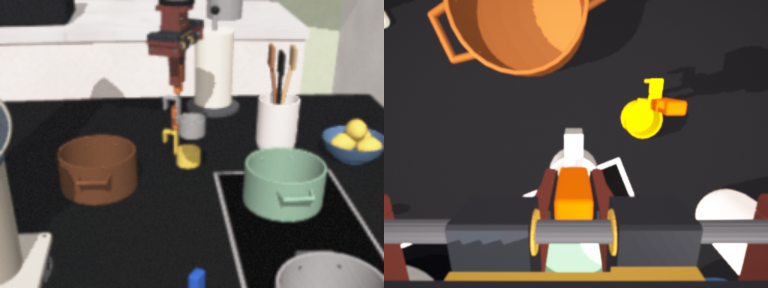

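```bash
python3 -m creep '[0.015,-0.006,0,0,0.035,-0.014,0,0,0.06,-0.025,0,0,0.085,-0.035,0,0,0.11,-0.045,0,0,0.135,-0.055,0,0,0.152,-0.063,0,0,0.161,-0.067,0,0,0.161,-0.067,0,0,0.161,-0.067,0,0]'
cat > look.py <<'E'
from h import *
import sys
def circ(p):
    c=None
    for i in range(3):
        A=np.c_[2*p,np.ones(len(p))]; s=np.linalg.lstsq(A,(p**2).sum(1),rcond=None)[0]; c,r=s[:2],np.sqrt(s[2]+s[:2]@s[:2]); p=p[abs(np.hypot(*(p-c).T)-r)<5]
    return c.round(1),round(r,1),len(p)
v,u=np.mgrid[:384,:512]
ims=[];D=[]
for cam in ['wrist','top','side']:
    P=pose(cam); im,d=cams.get_image(cam); ims.append(im)
    W=world(P,np.c_[u.ravel(),v.ravel()],d.ravel()).reshape(384,512,3); D.append(W)
    rr=np.hypot(W[...,0]-609.6,W[...,1]-219.7)
    h=cv2.cvtColor(im,cv2.COLOR_RGB2HSV).astype(int)
    m=(rr<100)&(rr>75)&(abs(W[...,2]-94)<5)&(h[...,0]>45)&(h[...,0]<85)&(h[...,1]>25)
    p=W[m]; print(cam,'rim',circ(p[:,:2]) if len(p)>20 else len(p), p.mean(0).round(1))
o=get_obs();e=np.array(o['ee_pos']);print(e.round(1),o['t'],o['ft_force'])
# ladle bridge seen by the wrist, in ladle axes relative to TCP
y=R.from_rotvec(o['orientation']).as_matrix()[:,1]; x=np.array([y[1],-y[0],0]); x=x*np.sign(x[0]); y=np.cross([0,0,1],x); print('ladle x yaw',np.degrees(np.arctan2(x[1],x[0])))
q=(D[0]-e); L=np.stack([q@x,q@y,q[...,2]],-1)
m=(L[...,0]<-8)&(L[...,0]>-45)&(abs(L[...,1])<12)&(L[...,2]>-50)&(L[...,2]<-20)
p=L[m];print('bridge',len(p)); 
if len(p)>20: print(p.min(0).round(1),p.max(0).round(1),np.median(p,0).round(1),'slope dz/dx',np.polyfit(p[:,0],p[:,2],1).round(3))
out=np.hstack([cv2.resize(ims[2][60:252,180:436],None,fx=1.5,fy=1.5),cv2.resize(ims[0],(384,288))])
cv2.imwrite('pics/'+sys.argv[1],out[:,:,::-1])
E
python3 look.py hover.png
```

```text
t: 4.95
ee_pos: [538.2, 249.5, 249.4]
orientation: [-0.634, -3.075, 0.002]
ft_force: [0.2, -0.3, -1.9]
width: 24.0
grasp_force: 30.0
wrist rim (array([609.7, 220.1]), np.float64(85.6), 1411) [568.  239.7  94.8]
top rim (array([609.3, 219.7]), np.float64(87.1), 456) [621.6 194.   94.4]
side rim (array([609.7, 217.1]), np.float64(87.0), 244) [610.8 206.2  92.8]
[537.8 250.2 250.3] 5.1 [ 0.12055155 -0.22482946 -0.86684832]
ladle x yaw -23.195345665983485
bridge 867
[-29.5  -8.8 -50. ] [ -8.    7.  -29.7] [-20.6  -1.2 -31.9] slope dz/dx [  0.252 -27.954]
```

View pics/hover.png

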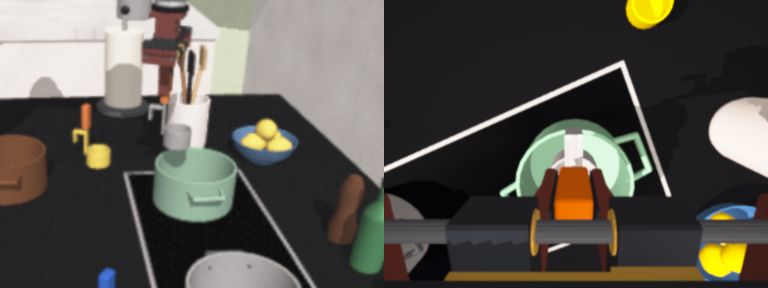

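```bash
python3 -m creep '[0,0,-0.01,0,0,0,-0.025,0,0,0,-0.045,0,0,0,-0.065,0,0,0,-0.085,0,0,0,-0.1,0,0,0,-0.108,0,0,0,-0.112,0,0,0,-0.112,0,0,0,-0.112,0]'
python3 look.py low.png
```

```text
t: 5.93
ee_pos: [539.4, 250.1, 139.2]
orientation: [0.632, 3.077, 0.001]
ft_force: [0.3, -0.1, -2.1]
width: 23.6
grasp_force: 30.0
wrist rim (array([609.5, 220.1]), np.float64(86.3), 919) [543.9 256.8  94.1]
top rim (array([609.2, 220.2]), np.float64(87.5), 356) [629.3 180.   94.6]
side rim (array([609.8, 217. ]), np.float64(86.9), 248) [612.5 208.8  92.7]
[539.7 250.1 139.7] 6.0833 [ 0.32202942 -1.01433065 -1.76154399]
ladle x yaw -23.250606433252358
bridge 956
[-30.3 -11.7 -49.7] [ -8.   11.9 -29.7] [-20.3  -0.2 -31.6] slope dz/dx [  0.063 -32.237]
```

View pics/low.png

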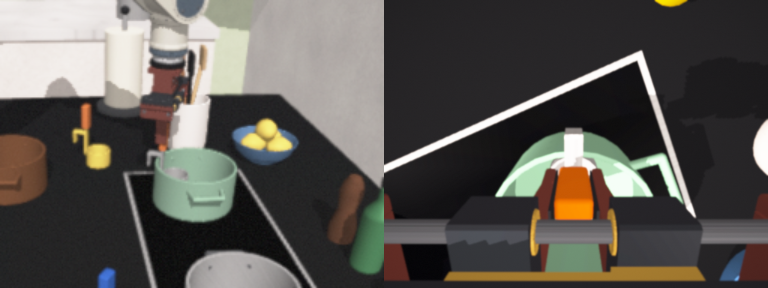

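The hook straddles the near wall, with the cup inside at about (178,172) in the side crop. The pot hasn't moved.

```bash
python3 -m creep '[-0.002,0.001,-0.003,0,-0.003,0.001,-0.005,0,-0.003,0.001,-0.007,0,-0.003,0.001,-0.008,0,-0.003,0.001,-0.008,0]'
```

```text
t: 6.5
ee_pos: [536.0, 250.7, 130.6]
orientation: [-0.633, -3.077, 0.0]
ft_force: [0.3, 0.1, -2.2]
width: 23.9
grasp_force: 30.0
```

```bash
python3 -m creep '[0,0,-0.001,0,0,0,-0.002,0,0,0,-0.002,0]'
```

```text
t: 6.75
ee_pos: [536.3, 250.7, 130.3]
orientation: [0.633, 3.077, 0.0]
ft_force: [-4.8, -3.0, 13.4]
width: 23.5
grasp_force: 30.0
```

```bash
python3 -m creep '[0,0,0.001,0,0,0,0.001,0,0,0,0.001,0,0,0,0.001,0,0,0,0.001,0,0,0,0.001,0]' 0.6
python3 -m creep '[0,0,0.01,0,0,0,0.025,0,0,0,0.045,0,0,0,0.07,0,0,0,0.1,0,0,0,0.12,0,0,0,0.13,0,0,0,0.13,0,0,0,0.13,0]'
python3 look.py rel.png
python3 - <<'E'
from h import *
v,u=np.mgrid[:384,:512]
P=pose('wrist');im,d=cams.get_image('wrist');W=world(P,np.c_[u.ravel(),v.ravel()],d.ravel()).reshape(384,512,3)
q=np.hypot(W[...,0]-537,W[...,1]-251)<50
for n,a,b in [('top',158,180),('bridge',95,106)]:
    p=W[q&(W[...,2]>a)&(W[...,2]<b)]
    if len(p)>5: print(n,len(p),p.mean(0).round(1),cv2.minAreaRect(p[:,:2].astype(np.float32)))
E
```

```text
t: 7.25
ee_pos: [536.1, 250.7, 129.5]
orientation: [-0.633, -3.077, 0.0]
ft_force: [-0.5, -0.1, 0.6]
width: 52.3
grasp_force: 0.0
t: 8.0
ee_pos: [535.9, 250.7, 259.6]
orientation: [0.633, 3.077, 0.0]
ft_force: [0.5, -0.4, -0.6]
width: 52.8
grasp_force: 0.0
wrist rim (array([609.9, 220.1]), np.float64(85.8), 1269) [567.4 241.   94.8]
top rim (array([609.5, 219.9]), np.float64(87.2), 461) [622.4 196.4  94.4]
side rim (array([609.7, 217.2]), np.float64(86.8), 230) [617.3 205.1  92.7]
[535.2 250.4 257.9] 8.15 [ 0.47142766 -0.61815932 -0.841081  ]
ladle x yaw -23.250859728974334
bridge 0
top 536 [551.3 240.9 166.5] ((552.5191040039062, 240.2557830810547), (23.91769790649414, 16.830490112304688), 60.52960968017578)
bridge 695 [531.6 252.9  98.6] ((530.8885498046875, 253.75941467285156), (97.86321258544922, 34.47010803222656), 66.63802337646484)
```

View pics/rel.png

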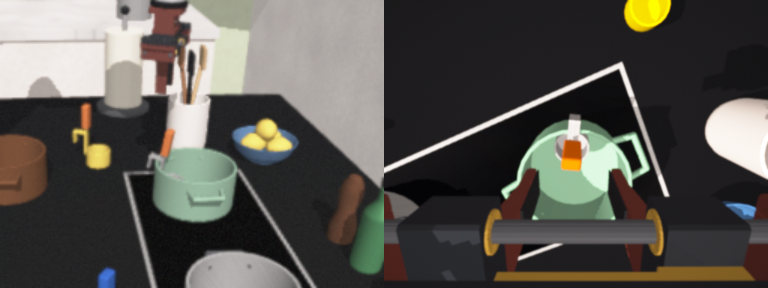

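The ladle hangs by its hook, leaning slightly inward. The grip's top is at about (572,155) in the wrist half. I'll check the tilt and whether it has settled.

```bash
python3 -m creep '[0,0,0,0,0,0,0,0,0,0,0,0,0,0,0,0,0,0,0,0,0,0,0,0,0,0,0,0,0,0,0,0,0,0,0,0,0,0,0,0]'
python3 - <<'E'
from h import *
v,u=np.mgrid[:384,:512]
P=pose('wrist');im,d=cams.get_image('wrist');W=world(P,np.c_[u.ravel(),v.ravel()],d.ravel()).reshape(384,512,3)
q=np.hypot(W[...,0]-537,W[...,1]-251)<50
p=W[q&(W[...,2]>158)&(W[...,2]<180)]
print(cv2.minAreaRect(p[:,:2].astype(np.float32)),p.mean(0).round(1))
def normal(p):
    for _ in range(4):
        c=np.median(p,0) if _==0 else p.mean(0); n=np.linalg.svd(p-c,full_matrices=False)[2][2]; r=abs((p-c)@n); p=p[r<=max(1.0,np.percentile(r,85))]
    n*=np.sign(n[2]); return c.round(1),n.round(3),np.degrees(np.arccos(n[2])).round(1),len(p)
print('grip top',normal(p))
h=cv2.cvtColor(im,cv2.COLOR_RGB2HSV).astype(int)
e=np.array([-.92,.393,0]);L=(W-[609.5,219.8,95]);r=L@e;s=L@np.array([.393,.92,0])
m=(abs(s)<7)&(r>65)&(r<125)&(L[...,2]>2)&(L[...,2]<30)&(h[...,1]<40);b=np.c_[r[m],L[m][:,2]]
print('bridge r,z',len(b),b.min(0).round(1),b.max(0).round(1),'slope',np.degrees(np.arctan(np.polyfit(b[:,0],b[:,1],1)[0])).round(1))
E
```

```text
t: 9.03
ee_pos: [536.1, 250.8, 259.7]
orientation: [0.633, 3.077, 0.0]
ft_force: [-0.8, -0.4, 0.8]
width: 52.9
grasp_force: 0.0
((552.4248657226562, 240.24435424804688), (23.849197387695312, 17.231399536132812), 60.757869720458984) [551.3 240.9 166.5]
grip top (array([552.7, 240.2, 167.6]), array([ 0.03 , -0.017,  0.999]), np.float64(2.0), 293)
bridge r,z 347 [72.1  2. ] [102.8   9.2] slope 7.2
```

The ladle isn't moving: the second look matches the first. It leans about 8°, with the grip about 65 mm and the tip about 105 mm from the pot's axis, all within limits. Handing in.

```bash
python3 -c "
from workcell import ticket; print(ticket.close_job())"
```

```text
the job is handed in; nothing more can be done
None
```

The orange-gripped steel ladle now hangs by its own hook on the green pot's rim, leaning about 8° by my measurement; the green pot did not move, and the job was handed in about 9 s in, with no verdict shown.

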